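Take the masking tape off its leaning stand

ROBOT

A 6-joint arm with a two-finger parallel gripper is mounted at the origin on a cart in front of the work surface, level with it; the furniture and walls round the work are solid. World frame = base frame: x ahead of the robot, y to its left, z up, the work surface at z = 0. Lengths are in m, angles in rad, forces in N, time in s.
With the tool pointing down it reaches from about 0.375 to 0.925 m from the base axis. Payload 5.7 kg.
Tool frame: the origin (TCP) lies at the centre of the arm's flange, where the gripper is bolted on; the fingertips stand arm.tips_ahead ahead of it and the grasp point (between the pads) lies 155 mm ahead of it (arm.tips_ahead is the distance from the TCP to the fingertips, in m); z points along the fingers, x is the direction in which the jaws open and shut, and the axes are right-handed (so a half turn about z gives the same grasp; the last joint's range is limited). The gripper opens to 85 mm and grips with 20 to 120 N. Pads are 22 mm wide; open, the fingers measure 114 mm over their backs; the gripper's body (76 mm by 85 mm) begins 54 mm behind the grasp point. The pads swing forward as they close: fully open they stand 13 mm farther back than shut.
Start: joints at [-1.428, 0.359, 1.51, -0, 1.272, -0.115], TCP at [0.153, -0.58, 0.405] pointing down, gripper open.
Joint ranges: [-2.97, 2.97], [-1.01, 2.36], [0.21, 2.38], [-0.96, 4.11], [0.2, 2.71], [-2.98, 2.98]. Speed limits (rad/s): [2.39, 2.39, 3.14, 3.14, 3.14, 3.14].

INTERFACE

Orientations are given as a rotation vector (axis times angle).
In Python, from bench import arm gives the robot as it stands. Calls block until the motion is done:
- arm.move_pose(position, orientation): joint-space move of the TCP to a pose.
- arm.move_straight(position, frame=None, speed=0.15): straight line of the TCP; frame=None keeps the orientation; speed is the mean speed in m/s.
- arm.move_j(angles): joint-space move.
- arm.gripper_to(opening): finger opening in m; the grip force is fixed at half the most; returns when the fingers have stopped.
- arm.hold(seconds).
- arm.solve_ik(position, orientation): joint angles nearest the present ones, or None.
- arm.observe(): the state.
- arm.read_camera(name): name is "scene" or "top" or "wrist"; returns the picture (400x640x3 uint8, red, green, blue); there is no depth.
- arm.camera_info(name): a dict with "fx", "fy", "cx", "cy" (pixels), "eye" and "rotation" of the camera in the world; the wrist camera has in their place "mount" (4x4, takes a point from camera to tool coordinates, whose origin is the TCP and whose axes are the tool frame's). Camera axes: x right, y up, looking along -z (the intrinsics and any distortion apply to the point x, -y, -z); pixel columns grow to the right and rows downward; lengths in m; the calibration is good to about 2 mm. A picture is of the moment at which its call begins: read the wrist's pose just before it. camera_info takes no time and is no camera call.
A pose or a line that the arm cannot do raises arm.MotionError and nothing moves.
- arm.hand_in(): hands the job in, once; it reports no verdict.
The state is a dict: "t": time; "joint_pos": joint angles; "qd": joint speeds; "joint_efforts": joint torques, N m; "tool_pos": TCP position; "tcp_rot": TCP orientation; "contact_force": force on the tool from outside, world axes, zero at the start; "moment": the same for the moment, N m; "finger_gap": finger opening in m.
Only numpy, scipy, OpenCV 4.12 (cv2) and the standard library are available. Lean on these libraries where they do the work, as an engineer would, in place of code of your own. Each camera call takes 0.05 s, during which the arm holds its last target. There are 200 camera calls.

TASK

The bisque cups on the ware board are about to have their feet masked before glazing. Swing the keeper arm of the tape stand right aside, slide the roll of masking tape up off the leaning spindle, and set it down gently, lying flat and wholly on the ware board that carries the cups. Leave the cups, the test tile and the wooden stamp where they are.

Things in the scene. Friction and masses are not known exactly. Their poses are not given: they have to be found in the camera images.
- tape_stand: Heavy dark sheet-steel tape stand, fixed, 132 x 110 mm, on the table; origin under its middle on the table, z up. Wedge-shaped: its deck rises from its front edge (its -x side, turned roughly to the robot's right) at 30 degrees, so the spindle standing square on the deck leans 30 degrees towards the front.
- spindle: Fixed steel spindle of the stand, 22 mm diameter, tapered tip. Origin on its axis at the deck's top face; z outwards along the spindle (30 degrees from vertical), x up the deck, away from its front, y level. A black seat disc (72 mm diameter) fills z = 0 to 5 mm, the roll sits on it; the tip is at z = 47 mm. The keeper's post, 10 mm thick, stands parallel at x = 42 mm, y = 0.
- keeper (a joint): Angle (rad) of the keeper, a flat steel arm 14 mm wide, 3 mm thick, pivoted on its post (spindle frame x = 42, y = 0, underside z = 49.7 mm). At 0 it points to the frame's -x, over spindle and roll, and stops the roll coming off; it grows as the arm turns, parallel to the deck, to the frame's +y side; stop at 2.0. Stays where left (0.6 N at the knob); the roll passes above about 1.15.
- keeper_knob (a point): Middle of the black knob on the free end of the keeper arm: 16 mm diameter, standing up from the arm along the spindle's z, 57 mm from the pivot; its top is 8 mm beyond this point and the arm's upper face 16 mm below it.
- tape_roll: Plain beige roll of masking tape on a cardboard core, about 80 g: 62 mm outside diameter, 27 mm bore, 38 mm high. Origin at the centre of its lower face, z along its axis. It starts on the spindle, on the seat disc, with about 2 mm of play all round.
- roll_middle (a point): Centre of the roll, on its axis, 19 mm above its lower face.
- work_board: Brown hardboard ware board that carries two upturned cups and does not move, 325 mm (its x) by 285 mm (its y), 6 mm thick, flat on the table; origin at the centre of its underside. The half of it nearer the robot is clear. (A similar board with open jars farther back is not meant.)
- cup_buff: Buff bisque cup standing mouth down on the ware board, 62 mm wide, 58 mm high; origin at the centre of its foot, which is on top; z points down.
- cup_terra: Terracotta-toned bisque cup standing mouth down on the ware board, 56 mm wide, 58 mm high; origin at the centre of its foot, which is on top; z points down.
- tile: Glazed test tile lying on the ware board between the cups, 46 x 46 x 9 mm; origin at the centre of its underside.
- stamp: Wooden texture stamp with a turned handle standing on the table between stand and board, 42 x 42 x 56 mm; origin at the centre of its underside.
Mind the look-alikes: they are no part of the job. Leave any black or yellow look-alike of the tape_roll alone.

How it is judged:
By the outcome, as a careful person would: the job done as asked, in the order asked, and still so for the second after the job is handed in, with the robot touching nothing.
It also fails if it takes over 59 s, if anything falls off the work surface, if the arm or the gripper's body presses on something with over 40 N, if the wrist force passes 120 N, or if a joint passes its speed limit or range.

## Working session

There is one attempt and no reset: what is moved stays moved. The work goes in short steps, each a Python script; the robot and the scene stay as the last script left them, time stands still between calls to the robot, and variables do not carry over. Pictures are saved under pics/ and viewed, about 8 in all and at most 12, crops included, and the job is handed in when it is done.

```bash
ls; mkdir -p pics
python3 - <<'E'
from bench import arm
import cv2,numpy as np
for n in ("scene","top","wrist"):
    print(n,arm.camera_info(n))
s=arm.observe();print(s,arm.tips_ahead)
a=arm.read_camera("scene");b=arm.read_camera("top");c=arm.read_camera("wrist")
for n,i in zip("stw",(a,b,c)): cv2.imwrite(f"pics/{n}0.png",i[...,::-1])
E
```

```text
pics
scene {'fx': 392.5201837131714, 'fy': 392.5201837131714, 'cx': 315.4839361138779, 'cy': 193.97051520943677, 'eye': array([-0.06641139,  0.38519989,  0.66606591]), 'rotation': array([ 0.53018538, -0.9280709 , -1.89495447])}
top {'fx': 484.38897478988355, 'fy': 484.38897478988355, 'cx': 317.9313418986028, 'cy': 199.77022821340222, 'eye': array([0.33064386, 0.01983615, 1.25824543]), 'rotation': array([ 0.14705332, -0.16447079, -1.53714737])}
wrist {'fx': 323.3332562249708, 'fy': 323.3332562249708, 'cx': 325.4747292083961, 'cy': 197.79181036314253, 'mount': array([[ 9.99999502e-01,  6.15785304e-05, -9.96586608e-04,
         1.53804676e-03],
       [-2.14209297e-04, -9.61626673e-01, -2.74361250e-01,
        -6.91221528e-02],
       [-9.75239027e-04,  2.74361327e-01, -9.61626181e-01,
         2.99272878e-02],
       [ 0.00000000e+00,  0.00000000e+00,  0.00000000e+00,
         1.00000000e+00]])}
{'t': 0.0, 'joint_pos': array([-1.42808139e+00,  3.59500721e-01,  1.51143880e+00, -4.85126565e-06,
        1.27253457e+00, -1.15115542e-01]), 'qd': array([ 0.00059767, -0.00070068, -0.00191936,  0.00110036, -0.00166228,
       -0.00031053]), 'joint_efforts': array([-1.35528629e-03, -5.27618945e+01, -2.78621167e+01, -2.32532575e-04,
        1.31421676e-02, -7.83410670e-07]), 'tool_pos': array([ 0.1529195 , -0.57980174,  0.40385343]), 'tcp_rot': array([-2.48755712e+00,  1.91662182e+00,  2.12258633e-03]), 'contact_force': array([-0.16077977, -0.5892191 , -0.05720622]), 'moment': array([-0.0181202 , -0.03316732, -0.03842404]), 'finger_gap': 0.08545480202437754} 0.1734
```

View pics/s0.png

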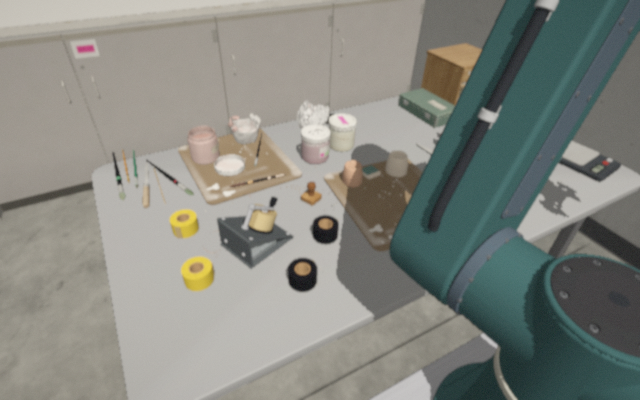

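View pics/t0.png

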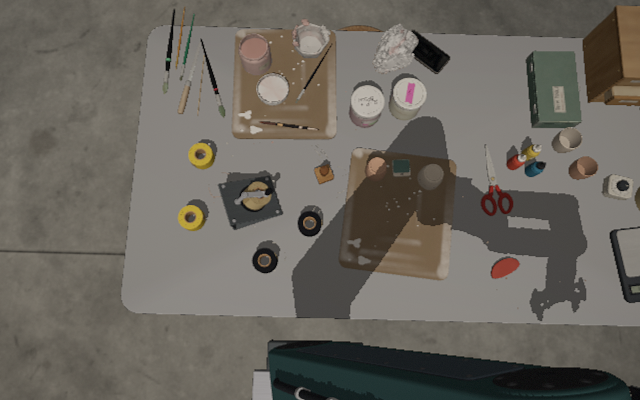

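The scene and top views agree. The candidates in the top view are:
- beige roll on the stand's spindle, (256,195), which I choose
- yellow rolls at (201,155) and (190,217)
- black rolls at (310,222) and (265,260)

The ware board with the cups is at (398,212), and the jar board at (285,80) is not meant.

```bash
cat > h.py <<'E'
import numpy as np,cv2
from scipy.spatial.transform import Rotation as R
from bench import arm
def cam(n,s=None):
    i=arm.camera_info(n)
    if n=="wrist":
        M=np.array(i["mount"]);Rt=R.from_rotvec(s["tcp_rot"]).as_matrix()
        return i,Rt@M[:3,3]+s["tool_pos"],Rt@M[:3,:3]
    return i,np.array(i["eye"]),R.from_rotvec(i["rotation"]).as_matrix()
def ray(c,px):
    i,e,r=c;d=r@np.array([(px[0]-i["cx"])/i["fx"],-(px[1]-i["cy"])/i["fy"],-1.]);return e,d/np.linalg.norm(d)
def onz(c,px,z):
    e,d=ray(c,px);return e+d*(z-e[2])/d[2]
def proj(c,p):
    i,e,r=c;q=r.T@(np.asarray(p)-e);return np.array([i["cx"]+i["fx"]*q[0]/-q[2],i["cy"]-i["fy"]*q[1]/-q[2]])
def tri(*cp):
    A=0;b=0;rs=[ray(c,p) for c,p in cp]
    for e,d in rs:
        P=np.eye(3)-np.outer(d,d);A=A+P;b=b+P@e
    x=np.linalg.solve(A,b);return x,[np.linalg.norm((np.eye(3)-np.outer(d,d))@(x-e)) for e,d in rs]
E
python3 - <<'E'
from h import *
c=cam("top");print({k:arm.camera_info(k).get("distortion") for k in("top","scene","wrist")})
for n,p in dict(stand=(252,202),roll=(256,195),b1=(350,150),b2=(456,158),b3=(447,278),b4=(340,266)).items(): print(n,onz(c,p,0.006 if n[0]=='b' else 0.05).round(3))
t=cv2.imread("pics/t0.png")[165:240,205:305];s=cv2.imread("pics/s0.png")[185:275,205:305]
cv2.imwrite("pics/c0.png",np.vstack([cv2.resize(t,None,fx=4,fy=4,interpolation=2),cv2.resize(s,None,fx=3.3,fy=3.3,interpolation=2)[:,:].copy() if 0 else cv2.resize(s,(400,300),interpolation=2)]))
E
```

```text
{'top': None, 'scene': None, 'wrist': None}
stand [0.564 0.177 0.05 ]
roll [0.582 0.168 0.05 ]
b1 [ 0.723 -0.074  0.006]
b2 [ 0.709 -0.36   0.006]
b3 [ 0.389 -0.327  0.006]
b4 [ 0.412 -0.052  0.006]
```

View pics/c0.png

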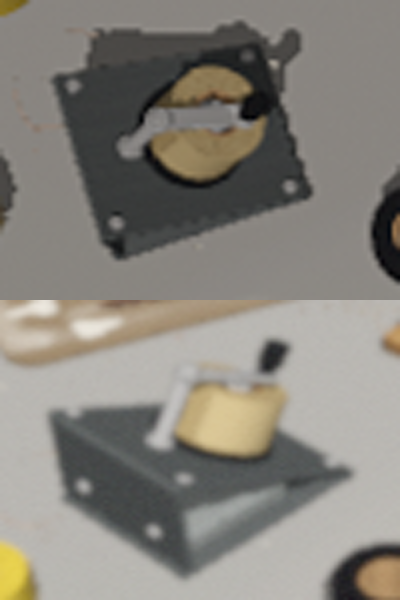

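The crop confirms it: the plain beige roll sits under the keeper arm, with the black knob at about (269,191) in the top view. The post is on the high side (left in the image) and the front is towards -y. Next I'll take wrist views from above.

Run:
```python
from h import *
import json
def down(x): # tool x dir horizontal
    x=np.array(x,float);x/=np.linalg.norm(x);z=np.array([0,0,-1.]);return R.from_matrix(np.c_[x,np.cross(z,x),z]).as_rotvec()
for sg in(1,-1): print(sg,arm.solve_ik([.57,.13,.38],down([sg,0.01,0])))
o=down([1,0.01,0]) if arm.solve_ik([.57,.13,.38],down([1,0.01,0])) is not None else down([-1,.01,0])
for k,p in enumerate([[.50,.03,.38],[.60,.14,.36]]):
    arm.move_pose(p,o);arm.hold(.3);s=arm.observe();im=arm.read_camera("wrist")
    cv2.imwrite(f"pics/w{k+1}.png",im[...,::-1]);json.dump({k:np.array(s[k]).tolist() for k in("tool_pos","tcp_rot")},open(f"w{k+1}.json","w"))
    cc=cam("wrist",{k:np.array(s[k]) for k in s});print(s["t"],s["tool_pos"],proj(cc,[.575,.165,.06]))
for n in("scene","top"):cv2.imwrite(f"pics/{n}1.png",arm.read_camera(n)[...,::-1])
a=cv2.imread("pics/w1.png");b=cv2.imread("pics/w2.png")
cv2.imwrite("pics/w12.png",np.vstack([cv2.resize(a,(480,300)),cv2.resize(b,(480,300))]))
```

```text
1 [ 1.06109251e-01  3.59969527e-01  1.57459773e+00 -4.44089210e-16
  1.20702540e+00  9.61095842e-02]
-1 None
2.9417 [0.50005744 0.02965722 0.37998963] [420.09190578  19.18494194]
3.9417 [0.59961747 0.13918572 0.36042743] [296.33747036 157.14645204]
```

View pics/w12.png

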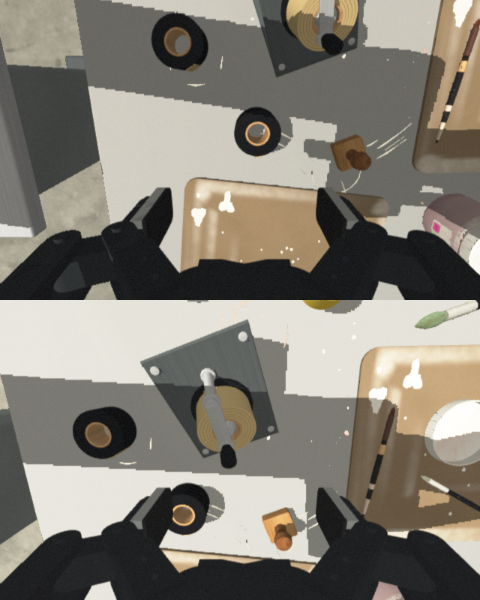

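The w2 view shows the stand clearly: post near (277,97) in full pixels, knob near (304,210), roll between them. I need one more view with a baseline.

Run:
```python
from h import *
import json
s=arm.observe();o=s["tcp_rot"]
arm.move_pose([.49,.19,.37],o);arm.hold(.3);s=arm.observe();im=arm.read_camera("wrist")
cv2.imwrite("pics/w3.png",im[...,::-1]);json.dump({k:np.array(s[k]).tolist() for k in("tool_pos","tcp_rot")},open("w3.json","w"))
u=proj(cam("wrist",s),[.575,.165,.06]).astype(int);print(s["t"],u)
def crop(im,x,y): return cv2.resize(im[y:y+190,x:x+195],None,fx=3,fy=3,interpolation=cv2.INTER_CUBIC)
b=cv2.imread("pics/w2.png");c=cv2.imread("pics/w3.png")
x3,y3=u[0]-97,max(0,u[1]-95);print(x3,y3)
A=crop(b,185,25)
cv2.imwrite("pics/z2.png",A);cv2.imwrite("pics/z3.png",crop(c,x3,y3))
```

```text
4.9417 [417 211]
320 116
```

View pics/z2.png

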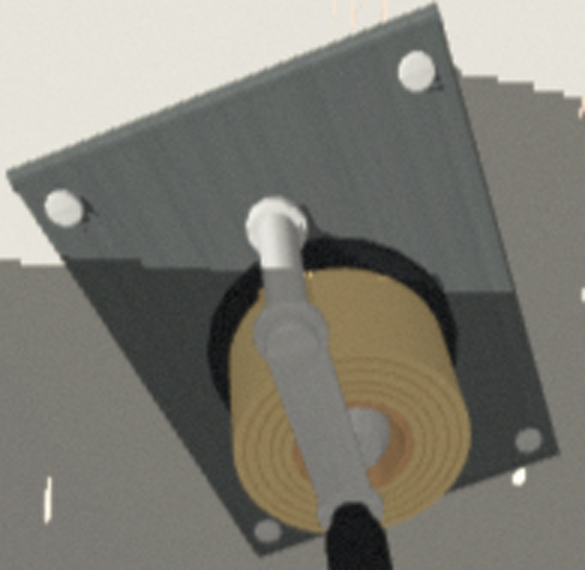

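View pics/z3.png

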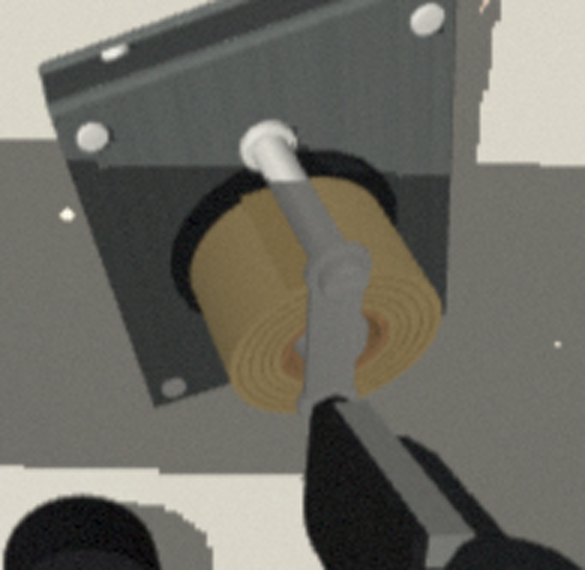

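Pixels in the zoomed crops (3x):

| Point | z2 | z3 |
|---|---|---|
| Bolt, back left | (65,208) | (92,137) |
| Bolt, back right | (416,71) | (428,19) |
| Bolt, front left | (267,530) | (173,387) |
| Pivot | (291,335) | (342,268) |
| Bore centre | (352,443) | (333,341) |

In z3 a finger overlaps the knob.

Run:
```python
from h import *
import json
S=[{k:np.array(v) for k,v in json.load(open(f"w{i}.json")).items()} for i in(2,3)]
C=[cam("wrist",s) for s in S];O=[np.array([185,25]),np.array([320,116])]
P=dict(BL=((65,208),(92,137)),BR=((416,71),(428,19)),FL=((267,530),(173,387)),post=((275,228),(268,148)),pivot=((291,335),(342,268)),bore=((352,443),(333,341)))
X={}
for n,(a,b) in P.items():
    x,r=tri((C[0],O[0]+np.array(a)/3),(C[1],O[1]+np.array(b)/3));X[n]=x;print(n,x.round(4),np.round(r,4))
n=np.cross(X["FL"]-X["BL"],X["BR"]-X["BL"]);n/=np.linalg.norm(n);print("normal",n, "tilt",np.degrees(np.arccos(n[2])))
print([np.linalg.norm(X[a]-X[b]) for a,b in(("BL","BR"),("BL","FL"),("pivot","post"))])
# frame with yaw from bolt lines
h1=(X["BL"]-X["FL"])[:2];h2=(X["BL"]-X["BR"])[:2]
print("yaw",np.degrees([np.arctan2(h1[1],h1[0]),np.arctan2(h2[1],h2[0])-np.pi/2]))
# top-cam check: bolts
tc=cam("top");sc=cam("scene")
for k in X: print(k,"top px",proj(tc,X[k]).round(1),"scene",proj(sc,X[k]).round(1))
```

```text
BL [0.5113 0.214  0.0801] [0.0001 0.0001]
BR [0.5975 0.2457 0.0815] [0.0001 0.0001]
FL [0.5481 0.1132 0.0185] [0.0001 0.0001]
post [0.5615 0.2098 0.071 ] [0.0002 0.0002]
pivot [0.5706 0.1872 0.1132] [0.0004 0.0004]
bore [0.5814 0.1563 0.082 ] [0. 0.]
normal [ 0.15989196 -0.47176761  0.86710431] tilt 29.876134640963404
[np.float64(0.0918374043405177), np.float64(0.12365067962500759), np.float64(0.04866455470111903)]
yaw [ 110.05629169 -249.80612447]
BL top px [234.2 220.2] scene [251.4 237.2]
BR top px [223.5 185.5] scene [223.8 217. ]
FL top px [277.6 211. ] scene [288.1 232.1]
post top px [237.7 201. ] scene [245.3 225.2]
pivot top px [244.7 194.1] scene [251.8 205.2]
bore top px [259.1 192.8] scene [264. 209.]
```

The measurements are consistent: tilt 29.9° against 30° given, yaw 110°, and the spindle origin agrees within 2 mm between pivot, post and bore. Now the keeper: closed fingers will push the knob round its arc.

```bash
cat >> h.py <<'E'
yaw=np.radians(110.1);xh=np.array([np.cos(yaw),np.sin(yaw),0]);up=np.array([0,0,1.])
ZS=-.5*xh+np.sqrt(.75)*up;XS=np.sqrt(.75)*xh+.5*up;YS=np.cross(ZS,XS)
O=np.array([.574,.177,.0463])
def sp(x,y,z): return O+np.array([x,y,z])@np.array([XS,YS,ZS])/1000   # mm in spindle frame -> world
ORI=R.from_matrix(np.c_[-YS,-XS,-ZS]).as_rotvec()
E
python3 - <<'E'
from h import *
def pos(f,dz=0): return sp(42-57*np.cos(f),57*np.sin(f),58+173.4+dz)
def show(m): s=arm.observe();print(m,round(s["t"],2),s["contact_force"].round(1),(s["tool_pos"]).round(4));return s
for f in(-.56,.5,1.55): assert arm.solve_ik(pos(f),ORI) is not None
arm.move_pose(pos(-.56,60),ORI);arm.gripper_to(0.0);show("above")
arm.move_straight(pos(-.56),speed=.15);s=show("down")
print(s["finger_gap"],np.abs(s["tool_pos"]-pos(-.56)).max())
for f in np.linspace(-.56,1.55,10)[1:]:
    arm.move_straight(pos(f),speed=.08);s=show(f"{f:.2f}")
    if np.linalg.norm(s["contact_force"])>15: print("force stop");break
arm.move_straight(pos(f-.15),speed=.1);arm.move_straight(pos(f-.15,70),speed=.2)
s=show("up");im=arm.read_camera("wrist");cv2.imwrite("pics/w4.png",im[...,::-1])
u=proj(cam("wrist",s),sp(42,20,50)).astype(int);print(u)
t=arm.read_camera("top");cv2.imwrite("pics/t4.png",t[...,::-1])
E
```

```text
above 6.62 [ 0.6  0.6 -0.1] [0.6544 0.0454 0.2955]
down 7.17 [-0.   0.2  0.2] [0.6443 0.0736 0.2437]
0.00018621041692636433 0.00021536026965029986
-0.33 7.49 [ 0.1 -0.8 -0.5] [0.6343 0.064  0.2412]
-0.09 7.81 [0.2 0.3 0.2] [0.6227 0.0579 0.2395]
0.14 8.12 [-0.7  0.1 -0.3] [0.6101 0.0538 0.2395]
0.38 8.44 [ 0.5  0.4 -0.1] [0.5971 0.0522 0.2413]
0.61 8.76 [ 0.2 -0.6  0.9] [0.5842 0.0534 0.2445]
0.85 9.07 [ 0.  -1.4 -0. ] [0.5718 0.0574 0.249 ]
1.08 9.39 [-0.1  0.2 -0.2] [0.5615 0.0638 0.2545]
1.32 9.71 [-0.2 -0.8  0.1] [0.5534 0.0723 0.2608]
1.55 10.03 [-0.6 -0.8 -0.6] [0.5478 0.0824 0.2674]
up 10.78 [ 0.2  0.6 -0. ] [0.5632 0.0424 0.3232]
[377 191]
```

View pics/w4.png

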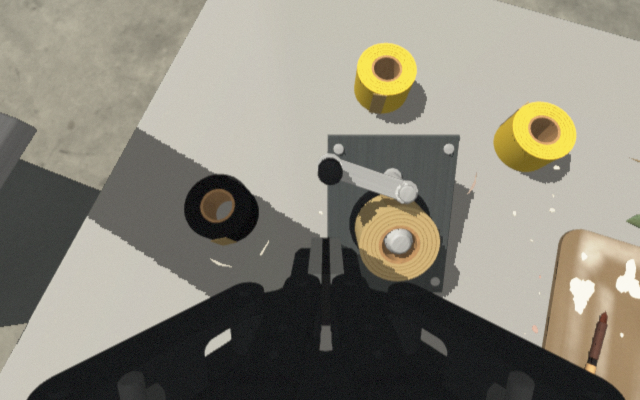

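The keeper now points aside at about 1.85 rad (pivot at (405,192), knob at (330,172)), and the roll (top at (398,242)) is free and unmoved. Next is the grasp along the spindle axis.

Run:
```python
from h import *
s=arm.observe();c=cam("wrist",s);print("bore px pred",proj(c,sp(0,0,43)),"tip pred",proj(c,sp(0,0,47)),"knob@1.85",proj(c,sp(42-57*np.cos(1.85),57*np.sin(1.85),76.7)))
def show(m): s=arm.observe();print(m,round(s["t"],2),s["contact_force"].round(1),s["tool_pos"].round(4),round(s["finger_gap"],4));return s
arm.gripper_to(.085);arm.move_pose(sp(0,0,178+80),ORI);show("above")
arm.move_straight(sp(0,0,178+30),speed=.12);s=show("mid")
arm.move_straight(sp(0,0,178),speed=.08);s=show("at")
if np.linalg.norm(s["contact_force"])<6:
    arm.gripper_to(.05);s=show("grip")
    cv2.imwrite("pics/w5.png",arm.read_camera("wrist")[...,::-1])
    if s["finger_gap"]>.055:
        for z in (190,210,240,265):
            arm.move_straight(sp(0,0,z),speed=.06);s=show(z)
            if np.linalg.norm(s["contact_force"])>20: print("stop");break
cv2.imwrite("pics/w6.png",arm.read_camera("wrist")[...,::-1]);cv2.imwrite("pics/s6.png",arm.read_camera("scene")[...,::-1])
a=cv2.imread("pics/w6.png");b=cv2.imread("pics/s6.png")
cv2.imwrite("pics/z6.png",np.vstack([cv2.resize(a,(480,300)),cv2.resize(b[120:270,170:410],(480,300),interpolation=2)]))
```

```text
bore px pred [401.62281021 243.55108907] tip pred [402.81618076 245.73472426] knob@1.85 [330.54814971 179.22107328]
above 12.07 [-0.7 -0.4  0.5] [0.6183 0.0561 0.2687] 0.0849
mid 12.63 [0.1 0.2 0.4] [0.6097 0.0793 0.2272] 0.0848
at 13.16 [-0.7 -0.6 -0.1] [0.6043 0.0937 0.1999] 0.0847
grip 13.51 [-0.6 -1.8  5.1] [0.6051 0.093  0.2012] 0.0614
190 13.91 [ 0.1  0.9 -1. ] [0.6069 0.0876 0.2112] 0.0618
210 14.39 [-0.4 -0.8 -1.3] [0.6103 0.0782 0.2286] 0.0615
240 15.04 [-0.4  0.1 -0.1] [0.6153 0.0642 0.2543] 0.0612
265 15.61 [-0.5 -0.2 -0.4] [0.6196 0.0524 0.2761] 0.0612
```

View pics/z6.png

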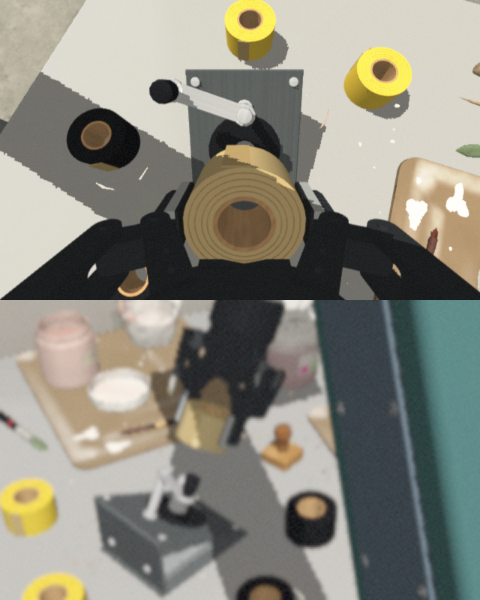

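The roll is held at 61 mm and clear of the spindle. The fingers touched the seat at 5 N while closing, so the tips are about level with the roll's lower face. Now I'll move over the near half of the ware board and check.

Run:
```python
from h import *
def down(x):
    x=np.array(x,float);x/=np.linalg.norm(x);z=np.array([0,0,-1.]);return R.from_matrix(np.c_[x,np.cross(z,x),z]).as_rotvec()
s=arm.observe();p=s["tool_pos"]
arm.move_straight(p+[0,0,.06],speed=.15)
o=down([1,-.1,0])
arm.move_pose([.478,-.197,.32],o);arm.move_straight([.478,-.197,.26],speed=.12);arm.hold(.3)
s=arm.observe();print(s["t"],s["contact_force"],s["finger_gap"],s["tool_pos"])
c=cam("wrist",s);w=arm.read_camera("wrist")[...,::-1].copy();t=arm.read_camera("top")[...,::-1].copy()
cv2.imwrite("pics/w7.png",w);cv2.imwrite("pics/t7.png",t)
B=np.array([[.723,-.074,.006],[.709,-.36,.006],[.389,-.327,.006],[.412,-.052,.006]])
a=np.linspace(0,6.28,40);F=np.c_[.478+.031*np.cos(a),-.197+.031*np.sin(a),0*a+.006]
for im,cc in((w,c),(t,cam("top"))):
    for P,col in((B,(0,0,255)),(F,(0,255,0))): cv2.polylines(im,[np.int32([proj(cc,q) for q in P])],True,col,1)
cv2.imwrite("pics/z7.png",np.vstack([cv2.resize(w,(480,300)),cv2.resize(t[120:295,300:580],(480,300),interpolation=2)]))
```

```text
18.5083 [-0.06011512 -0.21266139 -0.7286686 ] 0.06167029232572195 [ 0.47822862 -0.19713797  0.26064021]
```

View pics/z7.png

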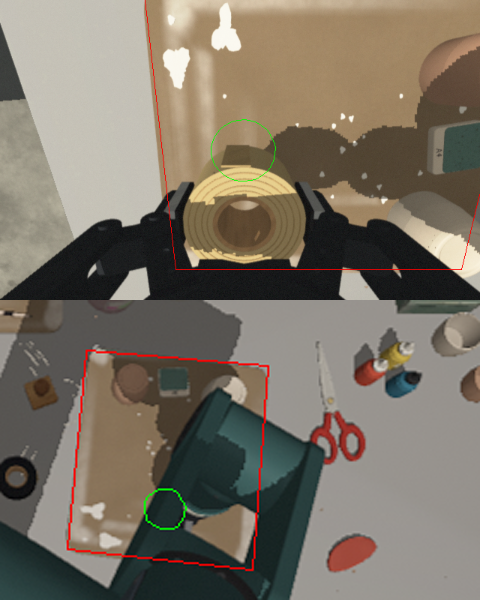

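The board outline fits in both views, and the green footprint lies wholly on the clear near half, well away from the cups and tile. Lowering gently, watching for contact.

Run:
```python
from h import *
def f(n=6):
    v=[]
    for _ in range(n): arm.hold(.03);v.append(arm.observe()["contact_force"][2])
    return np.mean(v)
p=np.array([.478,-.197,.20]);arm.move_straight(p,speed=.1);arm.move_straight([p[0],p[1],.187],speed=.04)
f0=f();print("f0",f0);z=.187
while z>.174:
    z-=.001;arm.move_straight([p[0],p[1],z],speed=.02);q=f();print(round(z,4),round(q,2),arm.observe()["tool_pos"][2].round(4))
    if q-f0>2.0: break
arm.gripper_to(.068);arm.hold(.3);print("rel",f());arm.gripper_to(.085)
arm.move_straight([p[0],p[1],z+.07],speed=.08);arm.move_pose([.36,-.33,.40],arm.observe()["tcp_rot"]) if arm.solve_ik([.36,-.33,.40],arm.observe()["tcp_rot"]) is not None else arm.move_straight([p[0],p[1],.38])
arm.hold(.3);s=arm.observe();print(s["t"],s["tool_pos"])
w=arm.read_camera("wrist")[...,::-1].copy();t=arm.read_camera("top")[...,::-1].copy();sc=arm.read_camera("scene")[...,::-1].copy()
for n,i in(("w8",w),("t8",t),("s8",sc)):cv2.imwrite(f"pics/{n}.png",i)
cv2.imwrite("pics/z8.png",np.vstack([cv2.resize(w,(480,300)),cv2.resize(t[120:295,200:480],(480,300),interpolation=2)]))
```

```text
f0 -0.6278670797366446
0.186 -0.59 0.186
0.185 -0.68 0.185
0.184 -0.56 0.184
0.183 -0.41 0.183
0.182 -0.68 0.182
0.181 8.09 0.1817
rel 0.18189068333309288
26.0417 [ 0.36049597 -0.32936344  0.39918356]
```

View pics/z8.png

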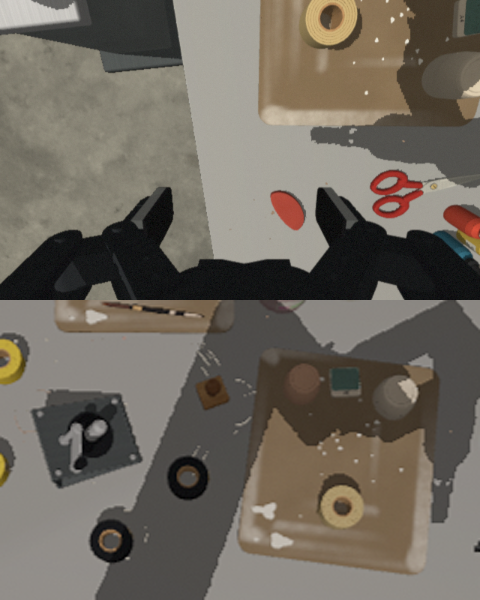

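The roll lies on the board at about (342,506) in the composite, on the near half. Stamp, cups, tile and the look-alike rolls are in place, and the keeper is still aside. A quick numeric check, then hand in.

Run:
```python
from h import *
c=cam("top");print("roll top centre",onz(c,(200+342/1.7143,120+206/1.7143),.044))
s=arm.observe();w=cam("wrist",s);print(onz(w,(332*640/480,15*640/480),.044))
a=cv2.imread("pics/t0.png").astype(int);b=cv2.imread("pics/t8.png").astype(int)
for n,(x,y) in dict(stamp=(323,173),buff=(430,176),terra=(376,167),tile=(401,168)).items():
    # position by edge-template match: lighting differs through the arm's shadow
    T=cv2.Canny(a[y-16:y+16,x-16:x+16].astype(np.uint8),40,120);I=cv2.Canny(b[y-22:y+22,x-22:x+22].astype(np.uint8),40,120)
    print(n,cv2.minMaxLoc(cv2.matchTemplate(I,T,cv2.TM_CCOEFF_NORMED))[1::2])
arm.hold(.2);arm.hand_in();print(arm.observe()["t"])
```

```text
roll top centre [ 0.4780825  -0.19876229  0.044     ]
[ 0.4797199  -0.19839257  0.044     ]
stamp (0.4441775977611542, (6, 6))
buff (0.7605426907539368, (6, 6))
terra (0.440437912940979, (6, 6))
tile (0.8772096633911133, (6, 6))
the job is handed in; nothing more can be done
the job is handed in; nothing more can be done
```

The roll of masking tape is off the spindle and on the clear near half of the ware board, and I handed the job in at about 26 s of the 59 s allowed. No verdict was reported.

- **Keeper:** I pushed the knob round to about 1.85 rad with closed fingers, with no force above about 2 N. It was still aside in the last top picture.
- **Roll:** I gripped it along the leaning spindle and drew it straight off. I lowered it in 1 mm steps until it touched the board, at about 8 N and at the expected height, then released it.
- **Placement:** in the last check, the top and wrist cameras put the roll's centre at (0.478, -0.199) and (0.480, -0.198), within 2 mm of each other and of the target. I judged it flat from the contact height and the look of the last picture, not from a separate tilt measurement.
- **Cups, tile and stamp:** image matching against the first picture showed no shift for any of them. The match scores for the stamp and the terracotta cup were only about 0.44 because shadows had changed, but both also look in place.
- **Seat contact:** the fingertips touched the spindle's seat disc at about 5 N while closing on the roll. Nothing else went wrong.

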